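# Lock an uplighter's lens collar and hold a light meter on its lens

## Task

Get the hall's uplighter ready: by its lug, turn the collar round the lens clockwise until it stops at the locked mark, and only then lift the light meter out of its stand. Set the meter's sprung foot inside the circle printed on the tilted lens, with the meter square to the lens, and press gently so that the foot is about half-way in, never so hard that it bottoms out. Finish while still gripping the meter there in the fingers, pressed on the lens, with the collar still locked; leave the tumbler, plate and pail where they stand.

Things in the scene. Friction and masses are not known exactly. Their poses are not given: they have to be found in the camera images.
- lamp: The uplighter: black round head 154 mm across in a dark steel yoke on a 150 x 210 mm base plate; fixed to the table. Origin on the table under the lens centre, z up. The head is tipped 20 degrees from level: the lens looks up and towards the lamp's -x. Lens centre 125 mm above the table. The yoke's knobs reach 119 mm out to each side (y), up to 101 mm high.
- lens: White frosted flat lens, fixed in the head, visible radius 62 mm. Origin at the centre of its outer face; z is the outward normal of the lens (20 degrees from vertical, leaning to the lamp's -x), x points up the slope (away from the low edge), y as the lamp's y.
- spot (a point): Centre of the printed circle on the lens face (black line, inner radius 17 mm, outer 20 mm, with a dot in the middle), 15 mm from the lens centre up the slope (lens +x). Axes as the lens.
- collar (a joint): Turn (rad) of the dark steel collar ring round the lens, about the lens normal. 0 = fully open, grows clockwise seen looking at the lens; hard stop at 1.05 = locked, the lug then at the locked mark (raised aluminium bar, 9 mm wide, on the housing's outside). Starts at 0 to 0.3. Stays where left; 0.12 N m friction. Counts as locked above 0.97.
- lug (a point): Middle of the lug's upper end, 69 mm from the lens axis, 37 mm out from the lens face. The lug: upright steel block on the ring, 22 mm radial x 12 mm tangential, 33 mm tall over the ring, parallel to the lens normal. In the lens's x-y plane it lies at angle 210 degrees minus the collar's turn (180 = lens -x, the low edge). Ring: radius 62 to 77 mm, 4 mm proud of the lens.
- meter: Light meter, loose, 120 to 250 g, standing upright in the stand: black box 44 (x) x 30 (y) x 80 mm (z) with a steel nose 20 mm in diameter, 25 mm long under it and the sprung foot below that. Origin at the middle of the foot's face when the foot is fully out; z along the meter towards its top. The box runs from z = 40 mm to z = 120 mm. Screen on the -x face.
- foot (a joint): How far (m) the meter's foot is pushed in along the meter's z: 0 = fully out, 0.015 = bottomed. Spring 400 N/m, no preload (about 3 N half-way).
- foot_face (a point): Middle of the foot's flat rubber face (disc 18 mm in diameter); moves with the foot. Axes as the meter.
- stand: Grey block 90 x 90 x 50 mm, fixed to the table, with one round hole 29 mm in diameter and 46 mm deep in the middle of the top; the meter's box rests on the top with nose and foot hanging free in the hole. Origin at the centre of its underside, z up.
- tumbler: Bystander: clear glass tumbler, radius 36 mm, 100 mm tall, on the table. Origin at its underside.
- plate: Bystander: white side plate, radius 65 mm, 20 mm tall. Origin at its underside.
- pail: Bystander: steel pail of chopsticks, radius 52 mm, about 160 mm tall over all. Origin at its underside.
Things that resemble listed ones, but are neither listed nor needed, are in the scene too. Leave any blue or purple look-alike of the stand alone. Of the things shaped like the meter, the black one is meant.

How it is judged (in metres and radians):
On the way, in this order (a step that is already met when the one before it is completed fails the run):
1. the collar is turned to its locked mark (value of joint collar above 0.97 rad), for 0.2 s.
2. the meter is lifted out of its stand in the fingers (z of meter in the frame of stand above 0.05 m and contact force between the fingers and meter above 2 N), for 0.2 s.
At the end, for the whole second after the job is handed in: Collar locked (above 0.97 rad); the foot's face on the lens with its middle within 9 mm of the spot; the meter's long axis within 0.12 rad (7 degrees) of the lens normal; pushing on the lens with 1.0 to 5.2 N, the foot 2.5 to 13.5 mm in; the meter gripped in the fingers and still (value of joint collar above 0.97 rad and distance between foot_face and spot below 0.009 m and angle between the z axis of meter and the z axis of lens, either way round below 0.12 rad and z of meter in the frame of lens below 0 m and contact force between meter and lens between 1 and 5.2 N and value of joint foot between 0.0025 and 0.0135 m and contact force between the fingers and meter above 2 N and linear speed of meter below 0.02 m/s); the arm keeps its last pose, push and grip.
It fails at once if the meter is pushed hard (over 12 N) against the uplighter (contact force between meter and lamp above 12 N).
It fails at once if a bystander is shifted by more than 20 mm or tipped (distance of any of tumbler, plate, pail from where it was at the start of the episode above 0.02 m or angle between any of tumbler, plate, pail's own z axis and vertical above 0.3 rad).
It also fails if it takes over 58 s, if anything falls off the work surface, if the arm or the gripper's body presses on something with over 40 N, if the wrist force passes 120 N, or if a joint passes its speed limit or range.

## Robot

A 6-joint arm with a two-finger parallel gripper is mounted at the origin on the work surface. World frame = base frame: x ahead of the robot, y to its left, z up, the work surface at z = 0. Lengths are in mm, angles in rad, forces in N, time in s.
With the tool pointing down it reaches from about 350 to 875 mm from the base axis. Payload 4.2 kg.
Tool frame: the origin (TCP) lies at the very end of the fingers, on their centre line; the grasp point (between the pads) lies 19 mm behind it; z points along the fingers, y is the line along which they close (so a half turn about z gives the same grasp; the last joint's range is limited). The gripper opens to 85 mm and grips with 20 to 120 N. Pads are 22 mm wide; open, the fingers measure 114 mm over their backs; the gripper's body (76 mm by 85 mm) begins 54 mm behind the grasp point. The pads swing forward as they close: fully open they stand 13 mm farther back than shut.
Start: joints at [1.58, 0.385, 0.008, 0, -1.194, -0.259], TCP at [154.475, 605.588, 231.312] pointing down, gripper open.
Joint ranges: [-3.14, 3.14], [-1.21, 2.06], [-1.07, 1.41], [-3.16, 2.05], [-2.99, -0.16], [-3.1, 3.1]. Speed limits (rad/s): [2.79, 2.79, 3.14, 3.14, 3.14, 3.14].

## Interface

Orientations are given as a unit quaternion [x, y, z, w].
In Python, from bench import arm, viewer gives the robot as it stands. The module is installed in compiled form; this text tells all that it offers.
- The arm moves only by the shell command python3 -m jog 'ROWS' [OPENING]. ROWS is rows parted by semicolons, their numbers by spaces, 1 to 10 of them, each of 6 numbers: dx, dy, dz in mm, then a rotation vector rx, ry, rz in rad; each row is the pose to reach, as a shift and turn from the pose commanded when the command began, along the tool's axes at that moment; what a row does not reach only later rows make up. A row lasts 1/10 s, in which the tool goes at most 50 mm and 0.15 rad, less where a joint would pass 70% of its speed; a pose out of reach is approached as far as the arm can. OPENING is the finger opening in mm, set as the command begins (- or left out keeps the last). The fingers move at their own pace and stop on an object; the grip force is fixed at half the most. Time passes only in rows, so rows that do not move let the fingers close. It prints the time, the measured TCP pose, the force, the opening and the grip force at its end.
- arm.read_state(): the state, without advancing time (a new reading comes with each control period).
- viewer.get_image(name): name is "scene" or "side" or "wrist"; returns (picture, depth): 420x560x3 uint8, blue, green, red; 420x560 float32, mm along the optical axis (not along the pixel's ray), 0 where there is no reading.
- viewer.get_calibration(name): a dict with "K" (3x3 intrinsics, pixels), "rvec" (rotation vector, rad) and "tvec" (3), from world to camera coordinates, as OpenCV has them. Camera axes: x right, y down, z forward; pixel columns grow to the right and rows downward; lengths in mm; the calibration is good to about 2 mm. A picture is of the moment at which its call begins: read the wrist's pose just before it. get_calibration takes no time and is no camera call; for the wrist camera it gives the pose at the moment of the call.
- arm.job_done(): hands the job in; it is judged then, once.
The state is a dict: "clock": time; "joints": joint angles; "joint_vel": joint speeds; "joint_efforts": joint torques, N m; "position": TCP position; "ee_rot": TCP orientation; "contact_force": force on the tool from outside, world axes, zero at the start; "wrist_torque": the same for the moment, N m; "gripper_width": finger opening in mm; "grasp_force": force on a finger pad.
Only numpy, scipy, OpenCV 4.12 (cv2) and the standard library are available. Lean on these libraries where they do the work, as an engineer would, in place of code of your own. Each camera call takes 0.05 s, during which the arm holds its last target. There are 200 camera calls.

## Working session

There is one attempt and no reset: what is moved stays moved. The work goes in short steps, Python scripts to look and compute and a shell command to move; the robot and the scene stay as the last step left them, time stands still between calls to the robot, and variables do not carry over. Pictures are saved under pics/ and viewed, at most 10 in all, crops included, and the job is handed in when it is done.

```bash
mkdir -p pics
cat > h.py <<'E'
import numpy as np, cv2
from bench import arm, viewer
def shot(n):
    c=viewer.get_calibration(n); im,d=viewer.get_image(n)
    R=cv2.Rodrigues(np.array(c["rvec"],float))[0]; t=np.array(c["tvec"],float).ravel(); K=np.array(c["K"])
    return im,d,K,R,t
def cloud(d,K,R,t):
    v,u=np.mgrid[:d.shape[0],:d.shape[1]]
    p=np.stack([(u-K[0,2])/K[0,0]*d,(v-K[1,2])/K[1,1]*d,d],-1)
    return (p-t)@R   # R^T(p-t)
def save(n,**k): np.savez(''+n,**k)
E
python3 - <<'E'
from h import *
s=arm.read_state(); print(s)
ims=[]
for n in("scene","side"):
    im,d,K,R,t=shot(n); save(n+'.npz',im=im,d=d,K=K,R=R,t=t); cv2.imwrite(f'pics/{n}0.png',im)
    print(n,-R.T@t,R[2],K[0,0])
E
```

```text
{'clock': 0.0, 'joints': array([ 1.57960595e+00,  3.85609896e-01,  6.60223213e-03, -5.09936235e-04,
       -1.19400497e+00, -2.58577292e-01]), 'joint_vel': array([ 0.00014506,  0.00058761,  0.00042131, -0.00114488, -0.0004057 ,
        0.00107417]), 'joint_efforts': array([ 3.77306324e-04, -3.92284799e+01,  1.88399041e+01,  4.18596670e+00,
       -4.51592627e-03,  9.28195590e-06]), 'position': array([154.33477516, 605.0315938 , 230.17853739]), 'ee_rot': array([ 9.92199784e-01, -1.24652733e-01, -8.71514222e-05,  1.12985237e-03]), 'contact_force': array([ 0.65300035,  0.07618179, -0.99372295]), 'wrist_torque': array([-0.02897412,  0.01486814,  0.01253356]), 'grasp_force': 0.0, 'gripper_width': 85.23868776093259}
scene [1237.69783162 -218.36553246 1202.45074872] [-0.50335472  0.22625999 -0.83393072] 507.84753875143537
side [  -9.94326359 -547.845168    597.69864314] [ 0.59906598  0.63512399 -0.4875833 ] 388.425790260039
```

View pics/scene0.png

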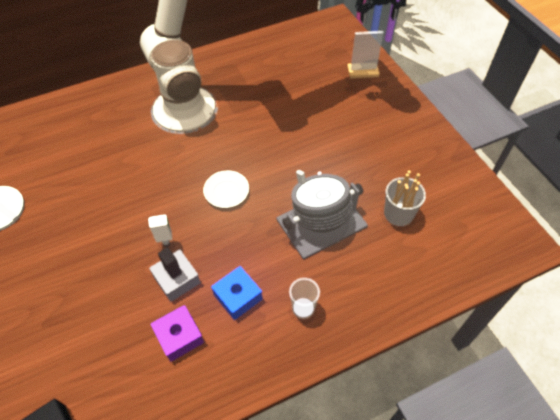

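View pics/side0.png

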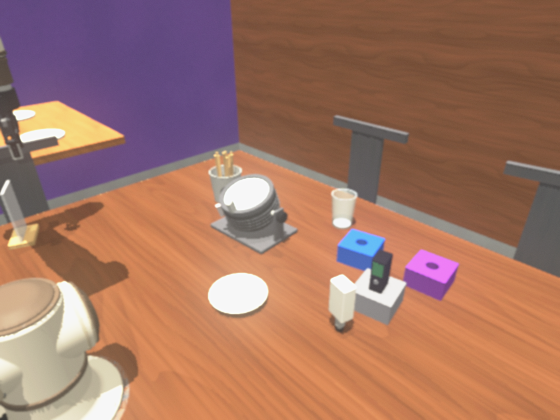

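Scene: black meter in the grey stand (about (172,265)), lamp head (322,200), plate (227,190), pail (403,200), tumbler (304,300). A white look-alike stands at (160,230), with blue and purple stands nearby. The side view shows the lens at (248,195) and the meter at (380,272), screen towards the camera.

Run:
```python
from h import *
out=[]
for n,(x,y,w,h) in(("scene",(270,155,110,100)),("side",(200,145,110,110))):
    z=np.load(n+'.npz'); P=cloud(z['d'],z['K'],z['R'],z['t']); im=z['im'].astype(int); d=z['d']
    out.append(cv2.resize(z['im'][y:y+h,x:x+w],(400,400),interpolation=cv2.INTER_CUBIC))
    spread=im.max(-1)-im.min(-1)
    # lens: bright white pixels in crop, fit plane
    m=np.zeros(d.shape,bool); m[y:y+h,x:x+w]=1
    m&=(im.min(-1)>200)&(P[...,2]>85)&(P[...,2]<160)
    nl,lab,st,ce=cv2.connectedComponentsWithStats(m.astype(np.uint8))
    k=1+np.argmax(st[1:,4]); q=P[lab==k]
    c=q.mean(0); nn=np.linalg.svd(q-c)[2][2]; nn*=np.sign(nn[2])
    print(n,'lens',st[k],c.round(1),nn.round(3),'tilt',np.degrees(np.arccos(nn[2])).round(1))
    if n=="scene": pts={'tumbler':(304,300),'pail':(403,200),'plate':(227,190),'metertop':(168,258),'white':(160,222),'p300':(300,175),'p294':(294,226),'standcorner':(172,285)}
    else: pts={'meter':(381,262),'plate':(238,293),'white':(342,295),'k':(280,216),'bar':(222,210)}
    for a,(u,v) in pts.items(): print(a,P[v,u].round(0),im[v,u])
cv2.imwrite('pics/crop1.png',np.hstack(out))
```

```text
scene lens [ 296  177   49   30 1109] [570.8 198.6 125.3] [-0.347 -0.025  0.937] tilt 20.4
tumbler [781.  51.   7.] [233 233 239]
pail [672. 396.  96.] [ 69  97 124]
plate [378.   2.   9.] [255 255 255]
metertop [ 590. -223.  128.] [63 66 76]
white [ 475. -209.  117.] [255 255 255]
p300 [502. 174. 129.] [158 172 181]
p294 [614. 102.  84.] [75 81 88]
standcorner [ 620. -239.   48.] [233 236 240]
side lens [ 223  178   47   33 1110] [569.5 196.8 125.3] [-0.271  0.003  0.962] tilt 15.7
meter [ 561. -234.  130.] [89 80 86]
plate [383.  10.   5.] [247 247 247]
white [ 448. -227.  110.] [198 218 224]
k [585.  82.  95.] [84 88 92]
bar [510. 232.  82.] [128 134 142]
```

View pics/crop1.png

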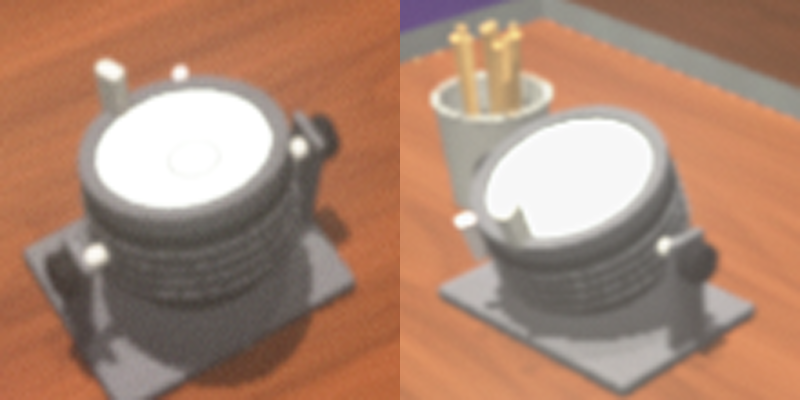

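The lug is near (502,174,129). The locked mark is on the low side at about (510,232). I'll go over for a wrist look, and first measure how the camera is mounted.

```bash
cat >> h.py <<'E'
from scipy.spatial.transform import Rotation as Ro
def tool():
    s=arm.read_state(); return np.array(s['position']),Ro.from_quat(s['ee_rot'])
def go(p,R):
    """row to reach tcp p with rotation matrix R"""
    a,A=tool(); d=A.inv().apply(np.array(p)-a); r=(A.inv()*Ro.from_matrix(R)).as_rotvec()
    print('ROW',d.round(1),r.round(3),'rows>=',max(np.linalg.norm(d)/50,np.linalg.norm(r)/.15).round(1))
def frame(z,y):
    z=np.array(z,float)/np.linalg.norm(z); y=np.array(y,float); y-=z*(y@z); y/=np.linalg.norm(y)
    return np.stack([np.cross(y,z),y,z],1)
E
python3 - <<'E'
from h import *
c=viewer.get_calibration("wrist"); Rw=cv2.Rodrigues(np.array(c['rvec'],float))[0]; C=-Rw.T@np.array(c['tvec']).ravel()
p,A=tool(); M=A.as_matrix(); print('cam in tool',M.T@(C-p),'axes\n',(Rw@M).round(3),c['K'][0])
print(M.round(3))
n=np.array([-.342,0,.94])
# camera over lens 300mm away along normal
F=frame(-n,[0,-1,0]); off=M.T@(C-p)
cam=np.array([560,190,125])+n*330
print(cam-F@off); go(cam-F@off,F)
E
```

```text
cam in tool [ 8.22137475e+01 -1.10858328e-01 -1.42307249e+02] axes
 [[ 0.     1.     0.001]
 [-0.948  0.001 -0.319]
 [-0.319 -0.001  0.948]] [306.39585564   0.         280.26210107]
[[ 0.969 -0.247 -0.   ]
 [-0.247 -0.969 -0.002]
 [ 0.     0.002 -1.   ]]
[418.53622151 189.88914167 273.35971728]
ROW [358.7 337.  -42.3] [ 0.046  0.347 -0.247] rows>= 9.9
```

```bash
python3 -m jog '36 34 -4 .005 .035 -.025;72 67 -8 .01 .07 -.05;108 101 -13 .014 .104 -.074;144 135 -17 .018 .14 -.1;180 169 -21 .023 .174 -.124;215 202 -25 .028 .21 -.148;251 236 -30 .032 .243 -.173;287 270 -34 .037 .278 -.2;323 303 -38 .041 .312 -.222;359 337 -42 .046 .347 -.247' -
python3 -m jog '0 0 0 0 0 0;0 0 0 0 0 0;0 0 0 0 0 0'
python3 - <<'E'
from h import *
im,d,K,R,t=shot("wrist"); save('w1.npz',im=im,d=d,K=K,R=R,t=t); cv2.imwrite('pics/w1.png',im)
print(arm.read_state()['position'])
E
```

```text
clock: 1.1
position: [419.4, 188.5, 273.4]
ee_rot: [0.985, 0.001, 0.174, -0.001]
contact_force: [0.4, 0.3, 0.6]
gripper_width: 85.2
grasp_force: 0.0
clock: 1.4
position: [419.0, 190.9, 273.3]
ee_rot: [0.985, 0.0, 0.174, -0.001]
contact_force: [0.5, -0.1, -0.8]
gripper_width: 85.4
grasp_force: 0.0
[418.85597497 191.32062155 273.27360558]
```

View pics/w1.png

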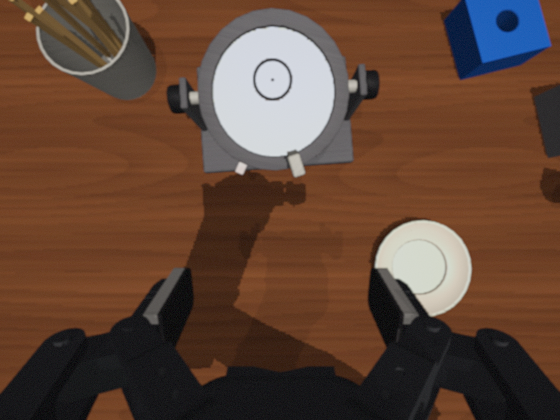

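The wrist view shows the lens centred at about (274,92), the printed circle and its dot at (272,79), the lug at (297,164) and the locked mark at (241,168). I'll fit the lens frame from it.

Run:
```python
from h import *
z=np.load('w1.npz'); im,d,K,R,t=[z[k] for k in('im','d','K','R','t')]
P=cloud(d,K,R,t); C=-R.T@t
g=im.astype(int)
m=np.zeros(d.shape,np.uint8); m[20:165,205:345]=(g.min(-1)>150)[20:165,205:345]
nl,lab,st,ce=cv2.connectedComponentsWithStats(m); k=1+np.argmax(st[1:,4]); m=(lab==k).astype(np.uint8)
cs,_=cv2.findContours(m,cv2.RETR_EXTERNAL,cv2.CHAIN_APPROX_NONE); c=max(cs,key=len); E=cv2.fitEllipse(c); print('ell',E)
mm=cv2.erode(m,np.ones((5,5),np.uint8))>0; q=P[mm]; q=q[np.isfinite(q).all(1)]
c0=np.median(q,0); 
for _ in range(3):
    n=np.linalg.svd(q-q.mean(0),full_matrices=False)[2][2]; n*=np.sign(n[2]); r=(q-q.mean(0))@n; q=q[abs(r)<3]
print('n',n.round(4),'tilt',np.degrees(np.arccos(n[2])),'yaw',np.degrees(np.arctan2(-n[1],-n[0])),'rms',r.std())
c0=q.mean(0)
def hit(u,v,h=0):
    u=np.array([u,v,1.]); ray=R.T@np.linalg.solve(K,u); return C+ray*(((c0+h*n-C)@n)/(ray@n))
ring=np.array([hit(*p) for p in c[:,0,:]]); 
F0=frame(n,[0,1,0]); 
uv=(ring-c0)@F0[:,:2]; (ux,uy),rad=cv2.minEnclosingCircle(uv.astype(np.float32))
A=np.c_[2*uv,np.ones(len(uv))]; s=np.linalg.lstsq(A,(uv**2).sum(1),rcond=None)[0]; rr=np.sqrt(s[2]+s[:2]@s[:2])
L=c0+F0[:,:2]@s[:2]; print('lens centre',L.round(1),'r',rr, 'minenc',rad)
# spot: dark pixels within lens
dk=(g.max(-1)<130); yy,xx=np.where(dk[50:115,245:300]); yy+=50;xx+=245
dd=np.hypot(xx-272,yy-79); S=[hit(*cv2.fitEllipse(np.c_[xx,yy][(dd>10)&(dd<24)].astype(np.int32))[0])]
dot=(dd<5); S.append(hit(xx[dot].mean(),yy[dot].mean()))
for s_ in S: v=s_-L; print('spot',s_.round(1),'off in frame',(F0.T@v).round(1))
for nm,(u,v),h in(('lug top',(295.5,157),37),('mark',(241,168),0)):
    pt=hit(u,v,h); w=F0.T@(pt-L); print(nm,pt.round(1),w.round(1),'ang',np.degrees(np.arctan2(w[1],w[0]))%360,np.hypot(*w[:2]), 'depthpt',P[int(v),int(u)].round(1),(F0.T@(P[int(v),int(u)]-L)).round(1))
for u,v in((182,98),(371,84),(297,168),(293,157),(204,172),(353,162)): print((u,v),P[v,u].round(1),(F0.T@(P[v,u]-L)).round(1))
np.savez('lens.npz',L=L,n=n)
cv2.imwrite('pics/w1c.png',cv2.resize(im[140:185,220:320],(800,360),interpolation=cv2.INTER_CUBIC))
```

```text
ell ((272.9505920410156, 91.21514129638672), (120.65328979492188, 128.36221313476562), 177.68402099609375)
n [-0.3385 -0.0271  0.9406] tilt 19.850530797815285 yaw 4.570788790158851 rms 0.7188541755463976
lens centre [571.2 199.1 124.7] r 61.45368069401837 minenc 62.16302490234375
spot [585.6 200.1 129.9] off in frame [15.3  1.  -0. ]
spot [585.6 200.2 129.9] off in frame [15.3  1.1 -0. ]
lug top [504.9 177.  139.5] [-57.4 -21.1  37. ] ang 200.16271983018092 61.199741570634295 depthpt [504.7 177.5 140.1] [-57.4 -20.6  37.6]
mark [500.3 235.  100.2] [-75.   35.9   0. ] ang 154.4065036643486 83.15556026040232 depthpt [500.  234.7 102.5] [-74.6  35.7   2.3]
(182, 98) [576.9 299.7 102.9] [ -2.1  99.9 -25.1]
(371, 84) [593.8  91.7  99.2] [  12.6 -108.3  -28.7]
(297, 168) [494.9 175.3 134.9] [-68.4 -22.8  36.1]
(293, 157) [504.9 179.4 139.2] [-57.5 -18.7  36.6]
(204, 172) [510.3 300.9   0.9] [-99.3  99.1 -98.5]
(353, 162) [525.1  88.4  -1.6] [ -86.2 -113.4 -100.1]
```

View pics/w1c.png

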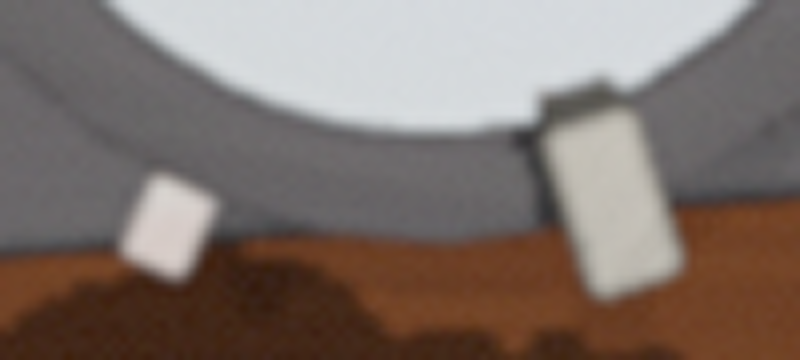

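```bash
cat >> h.py <<'E'
yaw=np.radians(4.3); L=np.array([571.2,199.1,124.7])
LX=np.array([np.cos(yaw)*.9397,np.sin(yaw)*.9397,.342]); LY=np.array([-np.sin(yaw),np.cos(yaw),0]); LN=np.cross(LX,LY)
LF=np.stack([LX,LY,LN],1)
E
python3 - <<'E'
from h import *
z=np.load('w1.npz'); K,R,t=[z[k] for k in('K','R','t')]; C=-R.T@t
ray=R.T@np.linalg.solve(K,[296.9,165.2,1]); p=C+ray*((L+37*LN-C)@LN)/(ray@LN)
w=LF.T@(p-L); th=np.arctan2(w[1],w[0]); print('lug',p,w,np.degrees(th)%360,np.hypot(*w[:2]),LN)
er=np.cos(th)*LX+np.sin(th)*LY; tt=-np.sin(th)*LX+np.cos(th)*LY
go(L+69*er+75*LN,frame(-LN,tt)); print(arm.read_state()['joints'])
E
```

```text
lug [497.36390877 175.51868689 136.63407669] [-66.76849523 -17.97879875  37.00000333] 195.07062081133844 69.14672197553729 [-0.34103732 -0.02564272  0.9397    ]
ROW [ 27.2  17.1 117.2] [ 0.023  0.003 -0.333] rows>= 2.4
[ 0.95402365 -0.09166415 -0.64173132  0.37890962 -0.84757252  0.39014703]
```

```bash
python3 -m jog '7 4 29 .006 .001 -.083;14 8 58 .012 .002 -.166;20 13 88 .017 .002 -.25;27 17 117 .023 .003 -.333;27 17 117 .023 .003 -.333;27 17 117 .023 .003 -.333' 32
python3 - <<'E'
from h import *
th=np.radians(195.07)
er=np.cos(th)*LX+np.sin(th)*LY; tt=-np.sin(th)*LX+np.cos(th)*LY
go(L+69*er+14*LN,frame(-LN,tt)); 
im,d,K,R,t=shot("wrist"); cv2.imwrite('pics/w2.png',im)
E
```

```text
clock: 2.05
position: [484.3, 174.5, 172.1]
ee_rot: [0.971, 0.165, 0.172, 0.017]
contact_force: [0.5, 1.0, 0.1]
gripper_width: 31.9
grasp_force: 0.0
ROW [ 0.4 -0.  60.8] [ 0.001  0.001 -0.   ] rows>= 1.2
```

View pics/w2.png

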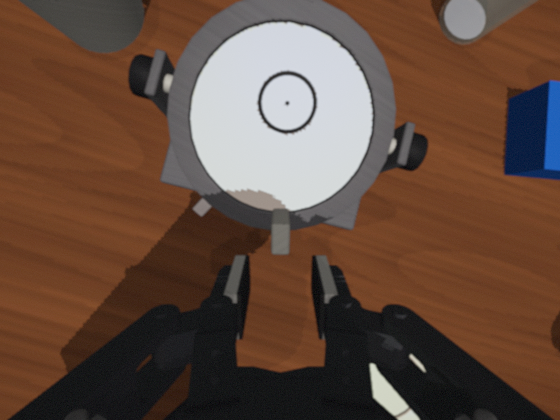

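The lug at (280,235) is centred between the fingers. I'll go down, then swing along the arc.

```bash
python3 -m jog '0 0 20 0 0 0;0 0 40 0 0 0;0 0 61 0 0 0;0 0 61 0 0 0;0 0 61 0 0 0' 
python3 -m jog '.3 -7 0 0 0 .1;1.4 -13.7 0 0 0 .2;3.1 -20.4 0 0 0 .3;5.4 -26.9 0 0 0 .4;8.4 -33.1 0 0 0 .5;12.1 -39 0 0 0 .6;16.2 -44.5 0 0 0 .7;20.9 -49.5 0 0 0 .8;20.9 -49.5 0 0 0 .8'
python3 - <<'E'
from h import *
p,A=tool(); w=LF.T@(p-L); print(w,np.degrees(np.arctan2(w[1],w[0])),np.hypot(*w[:2]),arm.read_state()['joints'])
E
```

```text
clock: 2.6
position: [505.5, 175.6, 116.5]
ee_rot: [0.971, 0.165, 0.174, 0.016]
contact_force: [0.5, 0.4, 0.9]
gripper_width: 32.2
grasp_force: 0.0
clock: 3.5
position: [508.7, 230.4, 120.0]
ee_rot: [0.958, -0.226, 0.167, -0.054]
contact_force: [0.5, 1.1, 0.3]
gripper_width: 32.2
grasp_force: 0.0
[-58.00829481  35.9253338   16.08875027] 148.2294981076679 68.23189778209189 [ 0.76447667  0.25167924 -0.77975017  0.71177806 -0.3395626  -0.30823131]
```

```bash
python3 -m jog '0.1 -3.5 0 0 0 .05;.3 -7 0 0 0 .1;.6 -9 0 0 0 .13;.8 -10.4 0 0 0 .15;.8 -10.4 0 0 0 .15'; python3 -m jog '.1 -2 0 0 0 .03;.1 -2 0 0 0 .03;.1 -2 0 0 0 .03'
python3 - <<'E'
from h import *
p,A=tool(); w=LF.T@(p-L); print(w,np.degrees(np.arctan2(w[1],w[0])),np.hypot(*w[:2]),arm.read_state()['contact_force'])
E
```

```text
clock: 4.0
position: [512.1, 235.5, 119.8]
ee_rot: [0.939, -0.298, 0.161, -0.063]
contact_force: [-3.7, -5.0, 2.0]
gripper_width: 32.5
grasp_force: 2.4
clock: 4.3
position: [512.5, 235.1, 119.6]
ee_rot: [0.934, -0.312, 0.16, -0.063]
contact_force: [-5.2, -7.0, 4.1]
gripper_width: 31.9
grasp_force: 3.9
[-54.26084128  40.34865927  14.28179737] 143.36530529076467 67.61843832784014 [-5.17186886 -7.02910239  4.05723607]
```

It stopped hard at about 9.6 N, as expected at 150°. Backing off, retracting and checking.

```bash
python3 -m jog '0 7 0 0 0 0;0 14 0 0 0 0;0 14 0 0 0 0;0 14 -30 0 0 0;0 14 -65 0 0 0;0 14 -110 0 0 0;0 14 -150 0 0 0;0 14 -150 0 0 0;0 14 -150 0 0 0' 85
python3 - <<'E'
from h import *
im,d,K,R,t=shot("wrist"); C=-R.T@t; P=cloud(d,K,R,t); Q=(P-L)@LF
rr=np.hypot(Q[...,0],Q[...,1]); a=np.degrees(np.arctan2(Q[...,1],Q[...,0]))%360
m=(Q[...,2]>33)&(Q[...,2]<41)&(rr>55)&(rr<84); print('lug',m.sum(),a[m].mean(),rr[m].mean(),Q[m].mean(0).round(1))
cv2.imwrite('pics/w3.png',im)
# stand / meter from scene clouds
for n in('scene','side'):
    z=np.load(n+'.npz'); P=cloud(z['d'],z['K'],z['R'],z['t']); g=z['im'].astype(int)
    near=np.hypot(P[...,0]-590,P[...,1]+228)<75
    m=near&(abs(P[...,2]-50)<3)&(g.max(-1)-g.min(-1)<40)
    q=P[m][:,:2].astype(np.float32); print(n,'standtop',m.sum(),cv2.minAreaRect(q))
    m=near&(P[...,2]>123)&(P[...,2]<136)&(np.hypot(P[...,0]-590,P[...,1]+228)<45)
    q=P[m][:,:2].astype(np.float32); print('metertop',m.sum(),q.mean(0),P[m][:,2].max(),cv2.minAreaRect(q))
print(arm.read_state()['joints'])
E
```

```text
clock: 5.2
position: [455.3, 225.0, 259.4]
ee_rot: [0.934, -0.311, 0.161, -0.069]
contact_force: [0.3, 0.3, -1.0]
gripper_width: 84.9
grasp_force: 0.0
lug 293 150.27137262432106 68.14250151802577 [-59.1  33.8  36.8]
scene standtop 643 ((584.2177124023438, -223.72628784179688), (94.09294128417969, 89.1223373413086), 10.976869583129883)
metertop 208 [ 585.4885  -224.11017] 134.52281937053212 ((583.6265258789062, -224.56280517578125), (46.45827865600586, 29.889236450195312), 13.531521797180176)
side standtop 831 ((581.9086303710938, -222.55421447753906), (92.57942199707031, 90.2021255493164), 11.225914001464844)
metertop 216 [ 577.5068  -225.14464] 131.04148125514405 ((579.9400634765625, -223.80592346191406), (43.82791519165039, 29.079051971435547), 12.729339599609375)
[ 0.91667582  0.00845164 -0.58582506  0.37320113 -0.77393097 -0.23074035]
```

View pics/w3.png

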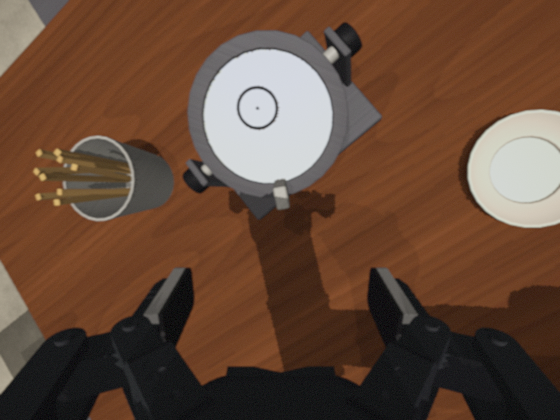

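The lug is at 150.3°, radius 68, so the collar is locked. The meter is at about (583,-224), yaw about 12°, with its top at 130 as it should be. Going above it.

Run:
```python
from h import *
a=np.radians(12); go([578,-223,225],frame([0,0,-1],[np.sin(a),-np.cos(a),0]))
```

```text
ROW [354.1 295.2  61.2] [-0.104 -0.344 -0.843] rows>= 9.3
```

```bash
python3 -m jog '35 29 6 -.01 -.034 -.084;71 59 12 -.021 -.069 -.169;106 89 18 -.031 -.103 -.253;142 118 24 -.042 -.138 -.337;177 148 31 -.052 -.172 -.42;212 177 37 -.062 -.206 -.506;248 207 43 -.073 -.241 -.59;283 236 49 -.083 -.275 -.674;319 266 55 -.094 -.31 -.759;354 295 61 -.104 -.344 -.843'; python3 -m jog '0 0 0 0 0 0;0 0 0 0 0 0;0 0 0 0 0 0;0 0 0 0 0 0'
python3 - <<'E'
from h import *
im,d,K,R,t=shot("wrist"); cv2.imwrite('pics/w4.png',im); P=cloud(d,K,R,t); g=im.astype(int)
near=np.hypot(P[...,0]-583,P[...,1]+224)
for nm,m in(('stand',(near<70)&(abs(P[...,2]-50)<3)&(g.max(-1)-g.min(-1)<40)),('top',(near<40)&(abs(P[...,2]-130)<5))):
    q=P[m][:,:2].astype(np.float32); print(nm,m.sum(),P[m][:,2].mean(),cv2.minAreaRect(q))
a=np.radians(12); go([583,-224,76],frame([0,0,-1],[np.sin(a),-np.cos(a),0])); print(arm.read_state()['joints'])
E
```

```text
clock: 6.25
position: [567.2, -186.7, 225.8]
ee_rot: [0.994, 0.105, -0.002, 0.0]
contact_force: [1.5, -0.0, -0.3]
gripper_width: 84.9
grasp_force: 0.0
clock: 6.65
position: [567.1, -183.1, 228.3]
ee_rot: [0.995, 0.105, 0.0, 0.0]
contact_force: [0.3, 0.2, 0.4]
gripper_width: 85.3
grasp_force: 0.0
stand 4584 49.64617837985982 ((583.9190673828125, -223.89781188964844), (90.1683349609375, 90.08157348632812), 11.958608627319336)
top 1833 129.33871166415506 ((583.4953002929688, -224.03817749023438), (43.54179000854492, 30.202463150024414), 13.082714080810547)
ROW [  6.8  43.2 152.7] [ 0.001 -0.001  0.001] rows>= 3.2
[-4.03405293e-02  3.36831050e-01 -7.15228895e-02  7.00266271e-04
 -1.16154240e+00  1.82100124e+00]
```

View pics/w4.png

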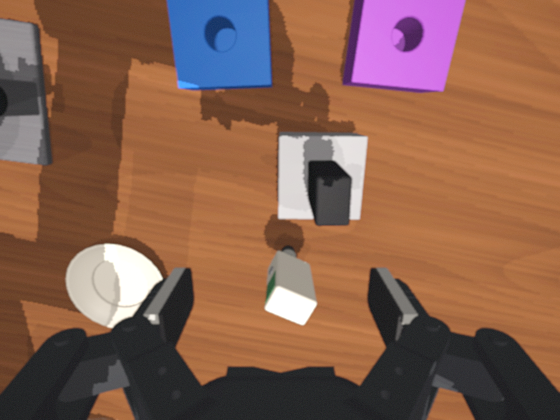

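Wrist view: black meter's top at (329,195) in the grey stand, white look-alike at (290,290). It stays below the gripper body. Moving sideways, then down and closing.

```bash
python3 -m jog '3.5 22 0 0 0 0;7 43 0 0 0 0;7 43 0 0 0 0;7 43 40 0 0 0;7 43 80 0 0 0;7 43 115 0 0 0;7 43 140 0 0 0;7 43 152 0 0 0;7 43 152 0 0 0;7 43 152 0 0 0'; python3 -m jog '0 0 0 0 0 0;0 0 0 0 0 0;0 0 0 0 0 0;0 0 0 0 0 0;0 0 0 0 0 0;0 0 0 0 0 0;0 0 0 0 0 0;0 0 0 0 0 0' 20
```

```text
clock: 7.7
position: [584.3, -224.5, 77.9]
ee_rot: [0.995, 0.105, 0.001, 0.001]
contact_force: [0.4, -0.3, -0.2]
gripper_width: 84.9
grasp_force: 0.0
clock: 8.5
position: [583.6, -224.9, 77.2]
ee_rot: [0.995, 0.104, 0.001, 0.001]
contact_force: [-1.0, 0.6, 5.4]
gripper_width: 29.4
grasp_force: 59.5
```

```bash
python3 -m jog '0 0 -15 0 0 0;0 0 -35 0 0 0;0 0 -65 0 0 0;0 0 -100 0 0 0;0 0 -140 0 0 0;0 0 -170 0 0 0;0 0 -190 0 0 0;0 0 -190 0 0 0;0 0 -190 0 0 0'
python3 - <<'E'
from h import *
a=np.radians(12)
# meter upright pose check from scene
im,d,K,R,t=shot("scene"); P=cloud(d,K,R,t)
# target: foot face free point at spot + 60 along normal
spot=L+15*LX; h=60; print(spot)
F=frame(-LN,-LY); go(spot+(67.2+h)*LN,F)
go([583,60,267],frame([0,0,-1],[0,-1,0]))
E
```

```text
clock: 9.4
position: [582.4, -224.2, 264.7]
ee_rot: [0.995, 0.104, -0.001, -0.001]
contact_force: [0.4, 0.9, -2.2]
gripper_width: 29.2
grasp_force: 59.3
[585.25582305 200.15686264 129.83      ]
ROW [  47.7 -420.3   15.1] [-0.025  0.352  0.131] rows>= 8.5
ROW [  59.6 -277.9   -2.9] [-0.001  0.003  0.208] rows>= 5.7
```

```bash
python3 -m jog '3 -30 1 -.002 .025 .01;8 -72 2.5 -.004 .06 .022;13 -114 4 -.007 .096 .036;18 -157 6 -.009 .13 .05;22 -200 7 -.012 .167 .062;27 -242 9 -.014 .2 .075;32 -285 10 -.017 .24 .09;37 -328 12 -.02 .275 .1;42 -370 13 -.022 .31 .115;45 -400 14 -.024 .335 .125'
python3 -m jog '3 -20 1 -.001 .017 .006;3 -20 1 -.001 .017 .006;3 -20 1 -.001 .017 .006;3 -20 1 -.001 .017 .006'
python3 - <<'E'
from h import *
spot=L+15*LX; go(spot+(67.2+60)*LN,frame(-LN,-LY))
im,d,K,R,t=shot("side"); save('s2.npz',im=im,d=d,K=K,R=R,t=t)
im2,d2,K2,R2,t2=shot("wrist"); 
for n in("scene",):
    i3,d3,K3,R3,t3=shot(n); save('c2.npz',im=i3,d=d3,K=K3,R=R3,t=t3)
cv2.imwrite('pics/h1.png',np.hstack([cv2.resize(im[70:250,170:350],(400,400)),cv2.resize(i3[90:250,250:410],(400,400))]))
E
```

```text
clock: 10.45
position: [542.6, 177.7, 249.6]
ee_rot: [0.985, 0.041, 0.166, -0.004]
contact_force: [-0.4, -0.7, -0.9]
gripper_width: 29.3
grasp_force: 59.6
clock: 10.85
position: [545.5, 195.2, 251.0]
ee_rot: [0.984, 0.037, 0.175, -0.005]
contact_force: [-0.4, 0.2, -1.2]
gripper_width: 29.8
grasp_force: 59.6
ROW [-3.8 -1.9  0.3] [ 0.003 -0.002  0.001] rows>= 0.1
```

View pics/h1.png

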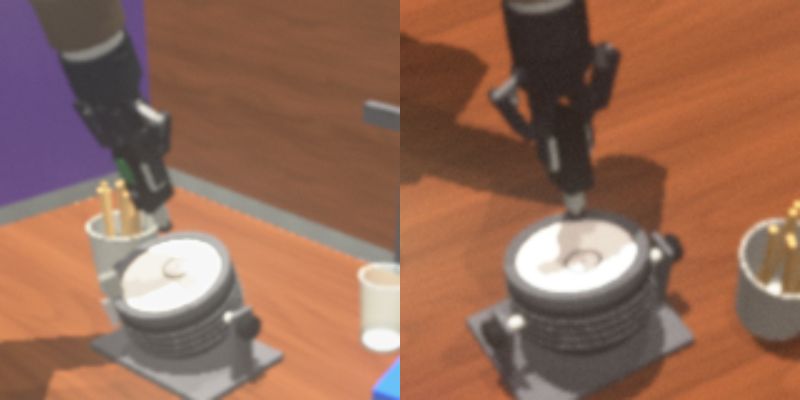

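The meter is held in line with the tool, with the nose over the circle. I'll check foot position and tilt numerically from depth.

Run:
```python
from h import *
p,A=tool(); M=A.as_matrix(); print('tcp lens',LF.T@(p-L))
for n in('s2','c2'):
    z=np.load(n+'.npz'); P=cloud(z['d'],z['K'],z['R'],z['t']); T=(P-p)@M; C=-z['R'].T@z['t']; v=M.T@(C-p); v/=np.linalg.norm(v)
    print(n,'view dir in tool',v.round(2))
    for lo,hi in((5,25),(28,38),(38,48),(48,58),(58,66),(66,76)):
        m=(T[...,2]>lo)&(T[...,2]<hi)&(np.hypot(T[...,0],T[...,1])<30); q=T[m]
        if len(q): print(lo,hi,len(q),q.mean(0).round(1),q.min(0).round(1),q.max(0).round(1))
```

```text
tcp lens [ 19.59715202  -1.93179305 128.26096268]
s2 view dir in tool [-0.46  0.71 -0.54]
5 25 130 [-10.7   9.1  15.1] [-26.9 -14.2   5.6] [17.3 16.6 25. ]
28 38 9 [-6.9  7.  34.6] [-17.2   2.7  28.5] [ 0.1 11.2 37.9]
38 48 23 [-7.7  4.7 42.5] [-14.5  -5.2  38.5] [ 3.7 10.2 47.7]
48 58 16 [-7.3  4.7 50.2] [-13.6  -7.6  48.1] [ 2.2  8.3 52.9]
58 66 24 [-5.7  1.6 62.5] [-13.   -9.5  58.4] [ 4.4  7.1 66. ]
66 76 7 [-5.6  3.7 67.6] [-12.1  -4.3  66.1] [ 3.8  8.1 70.3]
c2 view dir in tool [ 0.76  0.37 -0.53]
5 25 118 [13.5  5.8 15. ] [-19.4 -13.7   5.1] [23.9 16.8 24.8]
28 38 7 [ 1.   5.9 34.7] [-20.7  -5.   28.2] [13.1 12.3 37.7]
38 48 26 [ 5.9  2.4 43.1] [-5.9 -8.9 38.2] [12.6 10.2 47.5]
48 58 15 [ 4.7  2.9 51.7] [-0.1 -6.2 48.5] [10.1 10.3 57.8]
58 66 26 [ 2.1  2.  62.1] [-5.9 -8.4 58.2] [ 8.1 10.  65.8]
66 76 5 [ 3.9  2.1 67.7] [ 2.1 -3.7 66.6] [ 6.1  8.6 68.2]
```

```bash
python3 -m jog '-3 -2 10 .003 0 0;-3 -2 22 .003 0 0;-3 -2 34 .003 0 0;-3 -2 44 .003 0 0;-3 -2 51 .003 0 0;-3 -2 56 .003 0 0;-3 -2 56 .003 0 0;-3 -2 56 .003 0 0;-3 -2 56 .003 0 0'
cat > chk.py <<'E'
from h import *
fs=[];ps=[]
for _ in range(6):
    im,d,K,R,t=shot("wrist"); s=arm.read_state(); fs.append(s['contact_force']); p,A=tool(); ps.append(p)
p=np.mean(ps,0); M=A.as_matrix()
print('tcp lens',LF.T@(p-L),'F lens',LF.T@np.mean(fs,0),'ax',(LF.T@M[:,2]).round(3),'foot est',LF.T@(p+M@[-1.5,0,67.2]-L), s['grasp_force'],s['clock'])
E
python3 chk.py
```

```text
clock: 11.9
position: [562.4, 199.6, 199.2]
ee_rot: [0.984, 0.038, 0.176, -0.007]
contact_force: [-0.5, -0.7, -0.9]
gripper_width: 29.1
grasp_force: 59.6
tcp lens [17.08674907  1.02559059 72.86163639] F lens [-0.93151905  0.03960611 -1.4879919 ] ax [ 0.004  0.001 -1.   ] foot est [15.88792087  1.11298937  5.65564276] 59.64125454425812 12.2
```

```bash
python3 -m jog '0 -.5 2 0 0 0;-.5 1 4 0 0 0;-.5 1 6 0 0 0;-.5 1 8 0 0 0;-.5 1 9 0 0 0;-.5 1 9 0 0 0;-.5 1 9 0 0 0;-.5 1 9 0 0 0'; python3 chk.py
```

```text
clock: 13.0
position: [564.8, 198.3, 189.9]
ee_rot: [0.984, 0.038, 0.175, -0.007]
contact_force: [-1.3, -1.4, -0.8]
gripper_width: 29.3
grasp_force: 59.8
tcp lens [16.32238739 -0.21781069 63.48723858] F lens [-1.3072949  -0.98258996  0.24013537] ax [ 0.004  0.001 -1.   ] foot est [15.0957427  -0.15406765 -3.71827969] 59.88998830318451 13.3
```

The push rose 1.7 N, so about 4 mm compression, which fits the geometry. 3.5 mm more.

```bash
python3 -m jog '0 0 1 0 0 0;0 0 2 0 0 0;0 0 3 0 0 0;0 0 3.6 0 0 0;0 0 3.6 0 0 0;0 0 3.6 0 0 0;0 0 3.6 0 0 0;0 0 3.6 0 0 0'; python3 chk.py
python3 - <<'E'
from h import *
im,d,K,R,t=shot("side"); i3,d3,K3,R3,t3=shot("scene")
cv2.imwrite('pics/f1.png',np.hstack([cv2.resize(im[100:240,180:320],(400,400),interpolation=2),cv2.resize(i3[120:240,270:390],(400,400),interpolation=2)]))
p,A=tool(); M=A.as_matrix()
for dd,KK,RR,tt in((d,K,R,t),(d3,K3,R3,t3)):
    Q=(cloud(dd,KK,RR,tt)-L)@LF; rr=np.hypot(Q[...,0],Q[...,1])
    m=(Q[...,2]>34)&(Q[...,2]<40)&(Q[...,0]<-40)&(rr<84)&(rr>56); q=Q[m]; 
    if len(q): print('lug',len(q),np.degrees(np.arctan2(*q[:,1::-1].mean(0))),q.mean(0).round(1))
    T=(cloud(dd,KK,RR,tt)-p)@M
    for lo,hi in((32,42),(42,52)):
        q=T[(T[...,2]>lo)&(T[...,2]<hi)&(np.hypot(T[...,0],T[...,1])<16)]; print(lo,len(q),q.min(0).round(1),q.max(0).round(1))
E
```

```text
clock: 14.1
position: [566.2, 198.6, 186.7]
ee_rot: [0.984, 0.038, 0.176, -0.007]
contact_force: [-1.5, 0.1, 1.2]
gripper_width: 29.3
grasp_force: 60.1
tcp lens [16.50224682 -0.06970521 59.91255303] F lens [-0.59468493 -0.73611869  1.70929888] ax [ 0.004  0.001 -1.   ] foot est [ 1.52907448e+01  5.81494075e-03 -7.29322771e+00] 60.09007930755615 14.4
lug 27 151.95441647990089 [-63.   33.5  36.3]
32 16 [-12.7  -0.2  33.3] [ 3.1 10.2 42. ]
42 21 [-13.4  -3.7  42.6] [ 4.8  8.9 52. ]
32 16 [-2.2 -7.9 35.3] [ 9.7 10.4 41.4]
42 24 [-1.7 -4.9 42. ] [10.  10.3 51.9]
```

View pics/f1.png

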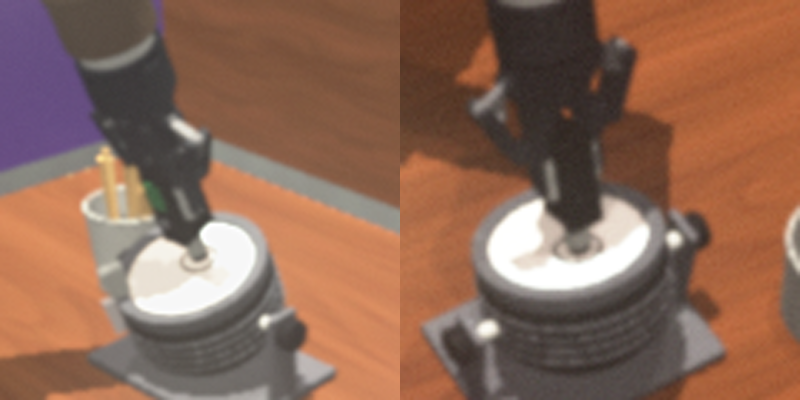

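The foot stands in the printed circle at about 7.3 mm in and 3.2 N. The meter is square to the lens and the collar is locked. Handing in.

```bash
python3 -c "
from bench import arm
print(arm.job_done())"
```

```text
the job is handed in; nothing more can be done
None
```

Job handed in at about 14.5 s: collar at its locked stop, and the meter gripped square on the lens with its foot in the circle, about 7.3 mm in and 3 N by my measurements; the hand-in returned no verdict.

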